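# Separator down, next casting poised over the nest

## Robot

A 7-joint arm with a two-finger parallel gripper is mounted at the origin on the work surface. World frame = base frame: x ahead of the robot, y to its left, z up, the work surface at z = 0. Lengths are in m, angles in rad, forces in N, time in s.
With the tool pointing down it reaches from about 0.4 to 0.875 m from the base axis. Payload 19.3 kg.
Tool frame: the origin (TCP) lies midway between the tips of the shut fingers; the grasp point (between the pads) lies 19 mm behind it; x points along the fingers, y is the direction in which the jaws open and shut, and the axes are right-handed (so a half turn about x gives the same grasp; the last joint's range is limited). The gripper opens to 85 mm and grips with 20 to 120 N. Pads are 22 mm wide; open, the fingers measure 114 mm over their backs; the gripper's body (76 mm by 85 mm) begins 54 mm behind the grasp point. The pads swing forward as they close: fully open they stand 13 mm farther back than shut.
Start: joints at [-1.194, 0.521, -0.036, 1.599, 0.021, 1.021, -0.113], TCP at [0.27, 0.564, 0.211] pointing down, gripper open.
Joint ranges: [-2.91, 2.91], [-0.3, 2.13], [-1.5, 1.42], [0.17, 2.43], [-1.26, 4.41], [0.16, 1.93], [-2.52, 2.52]. Speed limits (rad/s): [1.89, 1.89, 2.39, 2.39, 3.01, 3.01, 3.01].

## Interface

Orientations are given as [roll, pitch, yaw] about the fixed x, y, z axes, in that order (R = Rz(yaw) Ry(pitch) Rx(roll)).
In Python, from workcell import telemetry, vision, workorder gives the robot as it stands. The module is installed in compiled form; this text tells all that it offers.
- The arm moves only by the tool play_rows, never from a script. Its argument "deltas" is a list of rows, each a list of 7 numbers: the shift along the world's x, y, z in mm, then the turn, a rotation vector about the world's x, y, z in degrees, then the finger opening in mm, from 0 to 85.4. In form: [[x, y, z, wx, wy, wz, jaw], ...]. A call has 1 to 8 rows; each row shifts and turns the commanded pose from where the row before left it; what a row does not reach is not made up. A row lasts 1/8 s, in which the tool goes at most 62.5 mm and 10.7 degrees, less where a joint would pass 70% of its speed; a pose out of reach is approached as far as the arm can. A call with a gripper value outside its range is refused whole. The fingers move at their own pace and stop on an object; "grip_force" is the grip in N (left out, the last holds). Time passes only in rows, so rows that do not move let the fingers close. It gives the time, the measured TCP pose, the force and the opening at its end, in the units of the state.
- telemetry.observe(): the state, without advancing time (a new reading comes with each control period).
- vision.grab_frame(name): name is "side" or "top"; returns the picture (400x640x3 uint8, red, green, blue); there is no depth.
- vision.camera_info(name): a dict with "mtx" (3x3 intrinsics, pixels), "k1" (the pictures are not rectified: a ray, as slopes to the right and down, at radius r is drawn at 1 + k1 r^2 times it, then the intrinsics apply), "rvec" (rotation vector, rad) and "tvec" (3), from world to camera coordinates, as OpenCV has them. Camera axes: x right, y down, z forward; pixel columns grow to the right and rows downward; lengths in m; the calibration is good to about 2 mm. A picture is of the moment at which its call begins. camera_info takes no time and is no camera call.
- workorder.job_done(): hands the job in, once; it reports no verdict.
The state is a dict: "clock": time; "qpos": joint angles; "qd": joint speeds; "joint_efforts": joint torques, N m; "position": TCP position; "tool_rot": TCP orientation; "force": force on the tool from outside, world axes, zero at the start; "moment": the same for the moment, N m; "grip_width": finger opening in m.
Only numpy, scipy, OpenCV 4.12 (cv2) and the standard library are available. Lean on these libraries where they do the work, as an engineer would, in place of code of your own. Each camera call takes 0.05 s, during which the arm holds its last target. There are 200 camera calls.

## Task

Lay the green separator sheet flat, centred and in line on the first casting in the blue nest, and let go of it. Then lift the loose casting by its balance point (the yellow band), keeping it level, and carry it over the nest in line with the first casting, big boss above big boss. Finish while still holding it there, level and still, about 5 cm clear above the sheet; leave the other things on the bench alone.

Things in the scene. Friction and masses are not known exactly. Their poses are not given: they have to be found in the camera images.
- sheet_center (a point): centre (half-way up) of the loose separator sheet: stiff green plastic, 230 (x) x 54 (y) x 6 (z) mm, 90 g, same either way round. It starts level on a black rest, underside 30 mm above the bench; the rest is 34 mm wide (foot 40 mm wide, 6 mm high), so the sheet overhangs it 10 mm on each long side and can be gripped across its width. x axis along its length, z up
- lever_balance (a point): balance point (centre of mass) of the loose casting, in the middle of its arm, 18 mm above its underside, marked by a yellow band 12 mm wide round the arm. Here the arm is 20 mm wide and 20 mm high (8 to 28 mm above the bench). x axis along the arm from big boss to small eye, z up
- lever_boss (a point): centre of the loose casting's big boss, 18 mm above its underside; axes as lever_balance
- lever_eye (a point): centre of the loose casting's small eye, 18 mm above its underside; axes as lever_balance
- nest_seat (a point): where the middle of the sheet's underside belongs: mid-length of the first casting, level with the tops of its boss and eye (48 mm above the bench), which carry the sheet; its arm between is lower (top 40 mm). x axis along the nest from boss to eye, z up. The loose casting's balance point belongs over the point 41 mm from here towards -x
- nest_boss (a point): centre of the top of the first casting's big boss, 100 mm from nest_seat towards -x, 48 mm above the bench; axes as nest_seat
- nest_eye (a point): centre of the top of the first casting's small eye, 100 mm from nest_seat towards +x, 48 mm above the bench; axes as nest_seat
- lever: the loose casting: an offset lever of bare aluminium, about 0.5 kg, 242 mm long, lying on the bench: straight arm, heavy round boss (52 mm diameter, 36 mm high) centred 59 mm from the balance point towards -x, small round eye (32 mm diameter, 36 mm high) 141 mm from it towards +x; red plugs stand 3 mm above both. Origin on its underside, 18 mm below lever_balance, same axes
- sheet: the separator sheet as a whole; origin at the centre of its underside, 3 mm below sheet_center, same axes
- nest: the blue nest, base plate 270 x 120 x 12 mm, fixed to the bench, with the first casting (same shape as the loose one, no plugs or band) fixed in it. Yellow end stops reach 36 mm above the bench, dark cheeks beside the arm 28 mm. Origin on the bench below the first casting's balance point (41 mm from nest_seat towards -x), same axes as nest_seat
- jar: bystander: jar, 60 mm diameter, 85 mm high, beyond the sheet; origin at its underside
- bearing: bystander: steel bearing ring, 42 mm diameter, 14 mm high, on the robot side between the sheet and the left-hand place; origin at its underside
- tape: bystander: yellow tape ring, 90 mm diameter, 24 mm high, far side; origin at its underside
- driver: bystander: screwdriver lying at the left of the bench
- wrench: bystander: wrench lying at the right of the bench
- carton: bystander: carton 90 x 120 x 70 mm, far side; origin at its underside
There are look-alikes about, which are no part of the job. What is shaped like the sheet but purple is not meant.

How it is judged:
By the outcome, as a careful person would: the job done as asked, in the order asked, and still so for the second after the job is handed in, while the arm keeps its last pose, push and grip.
It also fails if it takes over 58 s, if anything falls off the work surface, if the arm or the gripper's body presses on something with over 40 N, if the wrist force passes 120 N, or if a joint passes its speed limit or range.

## Working session

There is one attempt and no reset: what is moved stays moved. The work goes in short steps, Python scripts to look and compute and a tool call to move; the robot and the scene stay as the last step left them, time stands still between calls to the robot, and variables do not carry over. Pictures are saved under pics/ and viewed, about 8 in all and at most 12, crops included, and the job is handed in when it is done.

Besides the shell and the picture viewer there is one more tool, called after "Request:" by a JSON object that holds its "method" and its "body". play_rows: Moves the arm, as the interface text tells. Its arguments: {"type":"object","properties":{"deltas":{"type":"array","items":{"type":"array","items":{"type":"number"}}},"grip_force":{"type":"number"}},"required":["deltas"]}

```bash
mkdir -p pics
cat > h.py <<'E'
import numpy as np, cv2
from workcell import telemetry, vision, workorder
def cam(n):
    c=vision.camera_info(n); return np.array(c['mtx'],float),float(c['k1']),cv2.Rodrigues(np.array(c['rvec'],float))[0],np.array(c['tvec'],float).ravel()
def proj(n,P):
    K,k,R,t=cam(n); X=np.atleast_2d(P)@R.T+t; s=X[:,:2]/X[:,2:]; s=s*(1+k*(s**2).sum(1,keepdims=True)); return s@K[:2,:2].T+K[:2,2]
def unproj(n,uv,z):
    K,k,R,t=cam(n); uv=np.atleast_2d(uv).astype(float)
    s=cv2.undistortPoints(uv.reshape(-1,1,2),K,np.array([k,0,0,0.])).reshape(-1,2)
    d=np.c_[s,np.ones(len(s))]@R; o=-R.T@t; return o+d*((z-o[2])/d[:,2])[:,None]
def save(n,f,box=None,sc=1):
    im=vision.grab_frame(n)[:,:,::-1]; 
    if box: im=im[box[1]:box[3],box[0]:box[2]]
    cv2.imwrite('pics/'+f,cv2.resize(im,None,fx=sc,fy=sc,interpolation=cv2.INTER_CUBIC))
E
python3 - <<'E'
from h import *
save('top','t1.png',None,1.25);save('side','s1.png',None,1.25)
for n in('top','side'):
    K,k,R,t=cam(n);print(n,K.tolist(),k,-R.T@t)
o=telemetry.observe();print(o)
E
```

```text
top [[376.7087535713202, 0.0, 319.71829548011954], [0.0, 376.7087535713202, 203.8811056774185], [0.0, 0.0, 1.0]] -0.007842493013062585 [ 0.36772606 -0.01952896  1.17597278]
side [[428.0564596663641, 0.0, 310.5148642954211], [0.0, 428.0564596663641, 204.15112297639354], [0.0, 0.0, 1.0]] -0.11301009495838221 [-0.24840354 -0.70748131  0.92611894]
{'clock': 0.1, 'qpos': array([-1.19422282,  0.52193796, -0.03636853,  1.59992148,  0.02117089,
        1.02111265, -0.11282667]), 'qd': array([ 0.0004541 , -0.00244527,  0.00216907, -0.00057227,  0.00066317,
        0.00028128, -0.00021959]), 'joint_efforts': array([ 2.77419167e-03, -9.28476048e+01,  1.98354095e+00, -3.70545566e+01,
        1.80369947e-02,  5.24997537e-03,  1.13695960e-04]), 'position': array([0.26990244, 0.56337099, 0.21070365]), 'tool_rot': array([-1.54647547,  1.56979973, -1.99326674]), 'force': array([ 0.35992984, -0.34270792,  0.02146403]), 'moment': array([-0.0135659 ,  0.01704369, -0.01469356]), 'grip_width': 0.08516281068336494}
```

View pics/t1.png

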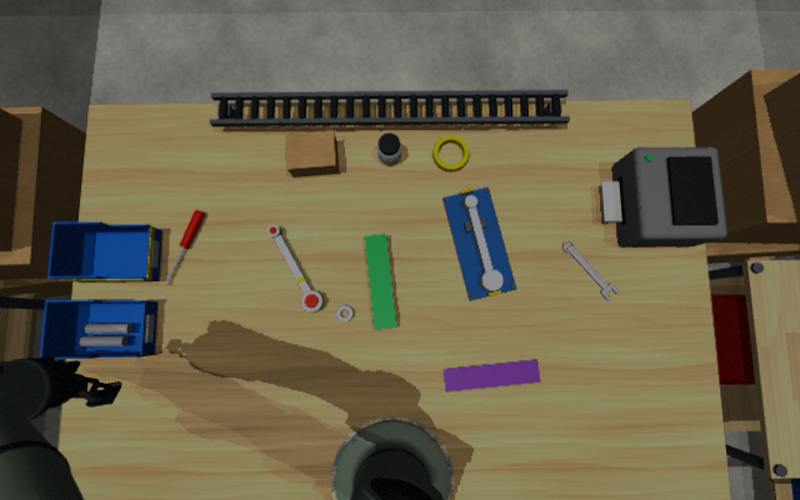

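View pics/s1.png

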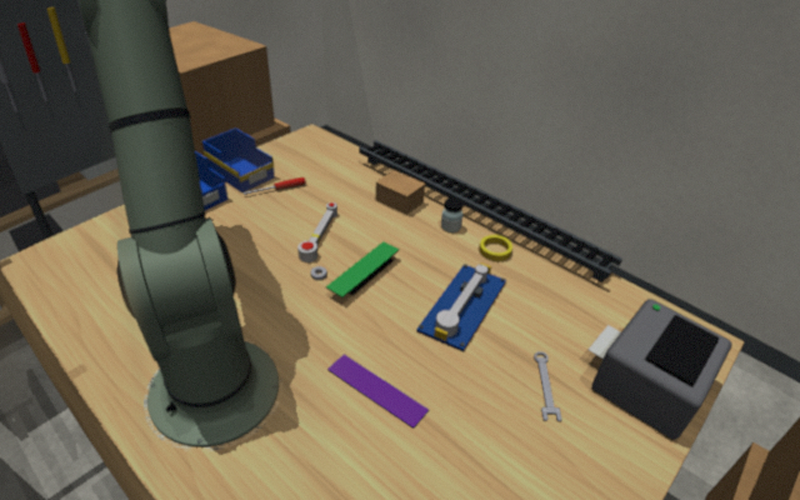

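The top view shows these candidates at 800-px scale:
- **Sheet:** the green one at (381,281) is wanted. The purple look-alike at (492,375) is not.
- **Casting:** the loose one, with red plugs and a yellow band, runs from its boss at (312,301) to its eye at (273,231). The one fixed in the blue nest runs from (492,280) to (471,202).

I'll check the choice in one close crop.

Run:
```python
from h import *
save('top','t2.png',(205,145,425,275),3.6)
im=vision.grab_frame('top'); hsv=cv2.cvtColor(im,cv2.COLOR_RGB2HSV)
def rect(m):
    n,l,s,c=cv2.connectedComponentsWithStats(m)
    for i in range(1,n):
        if s[i,4]>12: 
            p=np.argwhere(l==i)[:,::-1].astype(np.float32); print(s[i].tolist(),c[i].round(2),cv2.minAreaRect(p))
m=cv2.inRange(hsv,(50,100,50),(75,255,255)); m[:170]=0; print('green');rect(m)
m=cv2.inRange(hsv,(0,150,80),(6,255,255))|cv2.inRange(hsv,(174,150,80),(180,255,255)); m[:,:205]=0;m[:,300:]=0;print('red');rect(m)
m=cv2.inRange(hsv,(22,170,100),(34,255,255)); m[:,:205]=0;print('yellow');rect(m)
```

```text
green
[292, 187, 25, 77, 1332] [304.04 225.09] ((304.0082092285156, 224.90985107421875), (75.31892395019531, 17.8620548248291), 83.8844985961914)
red
[216, 182, 5, 5, 19] [218.   183.79] ((218.0, 184.0), (4.0, 4.0), 90.0)
[244, 236, 11, 10, 83] [248.94 240.52] ((249.00001525878906, 240.50001525878906), (9.192387580871582, 9.192387580871582), 45.0)
yellow
[347, 109, 28, 27, 255] [360.33 121.99] ((360.5, 122.0), (26.0, 27.0), 90.0)
[369, 151, 9, 4, 19] [373.11 152.21] ((373.0588684082031, 152.23529052734375), (1.9402848482131958, 8.246211051940918), 75.96376037597656)
[238, 222, 6, 5, 16] [240.44 223.69] ((240.30003356933594, 223.6000213623047), (2.2360680103302, 6.260990142822266), 63.43495178222656)
[391, 233, 10, 4, 21] [395.76 234.19] ((395.51922607421875, 234.09616088867188), (2.3533935546875, 9.21745777130127), 78.69007110595703)
```

View pics/t2.png

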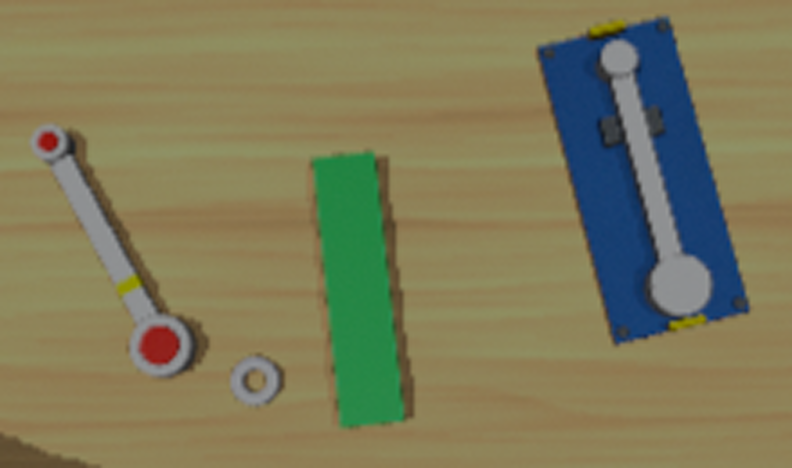

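The crop confirms it: the green sheet has its centre near (358,290), the yellow band is near (129,284), and the nest's boss and eye are at (681,285) and (619,57). Next I'll compute positions.

```bash
cat >> h.py <<'E'
from scipy.spatial.transform import Rotation as Ro
def tcp():
    o=telemetry.observe();R=Ro.from_euler('xyz',o['tool_rot']).as_matrix()
    print('t',o['clock'],'p',(o['position']*1e3).round(1),'xax',R[:,0].round(4),'jaw yaw',np.degrees(np.arctan2(R[1,1],R[0,1])).round(2),'F',np.round(o['force'],1),'w',round(o['grip_width']*1e3,1),'q',o['qpos'].round(2))
def ang(a,b): d=b-a; return np.degrees(np.arctan2(d[1],d[0]))
E
python3 - <<'E'
from h import *
tcp()
c2r=lambda p:(np.array(p)+.5)/3.6-.5+[205,145]
s=unproj('top',[[304.03,225.0]],.036)[0]
a=np.radians(83.88);e=unproj('top',[[304-30*np.cos(a),225-30*np.sin(a)],[304+30*np.cos(a),225+30*np.sin(a)]],.036)
print('sheet',s*1e3,'ang',ang(e[1],e[0]))
ey=unproj('top',[[218,183.8]],.039)[0];bo=unproj('top',[[248.95,240.52]],.039)[0];L=ey-bo
print('lever bo',bo*1e3,'eye',ey*1e3,'len',np.linalg.norm(L),'ang',ang(bo,ey),'bal',(bo+L*59/200)*1e3,'band',unproj('top',[[240.4,223.7]],.028)*1e3)
nb,ne=unproj('top',[c2r((681,285)),c2r((619,57))],.048)
print('nest',nb*1e3,ne*1e3,np.linalg.norm(ne-nb),ang(nb,ne),'seat',(nb+ne)*500)
im=vision.grab_frame('top');hsv=cv2.cvtColor(im,cv2.COLOR_RGB2HSV)
m=cv2.inRange(hsv,(100,120,40),(125,255,255));m[:,:340]=0;m[:,430:]=0
p=np.argwhere(m>0)[:,::-1].astype(np.float32);b=cv2.boxPoints(cv2.minAreaRect(p))
w=unproj('top',b,.012)*1e3;print('plate',w.round(1).tolist(),'ctr',w.mean(0))
w0=w[:,:2];ed=[(np.linalg.norm(w0[i]-w0[i-1]),np.degrees(np.arctan2(*(w0[i]-w0[i-1])[::-1]))) for i in range(4)];print(ed)
im=vision.grab_frame('side');hsv=cv2.cvtColor(im,cv2.COLOR_RGB2HSV)
m=cv2.inRange(hsv,(50,100,40),(80,255,255));m[:180]=0;m[:,350:]=0
p=np.argwhere(m>0)[:,::-1].astype(np.float32);r=cv2.minAreaRect(p);b=cv2.boxPoints(r);print('side green',r,(unproj('side',b,.036)*1e3).round(1).tolist(), proj('side',[s,nb,ne,bo,ey]).round(1).tolist())
E
```

```text
t 0.2 p [270.  563.5 210.9] xax [-2.e-04 -6.e-04 -1.e+00] jaw yaw 64.4 F [ 0.3 -0.8 -0.1] w 85.3 q [-1.19  0.52 -0.04  1.6   0.02  1.02 -0.11]
sheet [467.1001587   26.31495879  36.        ] ang 5.9059435309319275
lever bo [421.56991914 192.02454161  39.        ] eye [596.17354397 290.21522226  39.        ] len 0.20031933398497753 ang 29.35180590289652 bal [473.07798847 220.9907924   39.        ] band [[473.55899114 221.09115517  28.        ]]
nest [ 467.13423403 -243.79461682   48.        ] [ 662.96471484 -198.07028694   48.        ] 0.20109771644013238 13.14249905575874 seat [ 565.04947443 -220.93245188   48.        ]
plate [[680.2, -132.2, 12.0], [711.1, -249.3, 12.0], [447.8, -307.8, 12.0], [419.0, -194.0, 12.0]] ctr [ 564.52816476 -220.84735235   12.        ]
[(np.float64(268.49497946544267), np.float64(13.313264263807325)), (np.float64(121.11859421266833), np.float64(-75.23020747169465)), (np.float64(269.6914591131943), np.float64(-167.48345010939843)), (np.float64(117.3449605502437), np.float64(104.24503935434707))]
side green ((290.4156799316406, 215.02505493164062), (14.929539680480957, 63.148353576660156), 51.63251876831055) [[351.5, 37.9, 36.0], [598.3, 64.0, 36.0], [574.3, -0.4, 36.0], [337.1, -19.2, 36.0]] [[290.8, 212.8], [358.0, 253.5], [385.2, 213.7], [245.8, 195.4], [265.2, 162.5]]
```

Request:
{"method": "play_rows", "body": {"deltas": [[12.3, -33.6, -4, 0, 0, -9.3, 85], [12.3, -33.6, -4, 0, 0, -9.3, 85], [12.3, -33.6, -4, 0, 0, -9.3, 85], [12.3, -33.6, -4, 0, 0, -9.3, 85], [12.3, -33.6, -4, 0, 0, -9.3, 85], [12.3, -33.6, -4, 0, 0, -9.3, 85], [12.3, -33.6, -4, 0, 0, -9.3, 85], [12.3, -33.6, -4, 0, 0, -9.3, 85]]}}

```text
clock: 1.3
position: [0.3688, 0.2938, 0.1792]
tool_rot: [2.891, 1.57, 1.14]
force: [1.0, 0.2, -0.7]
grip_width: 0.0848
```

Request:
{"method": "play_rows", "body": {"deltas": [[12.3, -33.6, -4, 0, 0, -9.3, 85], [12.3, -33.6, -4, 0, 0, -9.3, 85], [12.3, -33.6, -4, 0, 0, -9.3, 85], [12.3, -33.6, -4, 0, 0, -9.3, 85], [12.3, -33.6, -4, 0, 0, -9.3, 85], [12.3, -33.6, -4, 0, 0, -9.3, 85], [12.3, -33.6, -4, 0, 0, -9.3, 85], [12.3, -33.6, -4, 0, 0, -9.3, 85]]}}

```text
clock: 2.3
position: [0.4673, 0.025, 0.1472]
tool_rot: [-2.566, 1.57, 0.668]
force: [-0.9, 0.0, -1.2]
grip_width: 0.085
```

Request:
{"method": "play_rows", "body": {"deltas": [[0, 0, 0, 0, 0, 0, 85], [0, 0, 0, 0, 0, 0, 85]]}}

```text
clock: 2.55
position: [0.4667, 0.0264, 0.1471]
tool_rot: [-0.795, 1.57, 2.446]
force: [-0.3, 0.3, 0.6]
grip_width: 0.085
```

```bash
python3 -c "
from h import *
tcp()"
```

```text
t 2.55 p [466.7  26.4 147.1] xax [-2.e-04  2.e-04 -1.e+00] jaw yaw -84.32 F [-0.3  0.3  0.6] w 85.0 q [-0.68  0.45  0.66  2.09 -0.41  0.73 -1.24]
```

Request:
{"method": "play_rows", "body": {"deltas": [[0, 0, -20, 0, 0, 0.2, 85], [0, 0, -20, 0, 0, 0, 85], [0, 0, -20, 0, 0, 0, 85], [0, 0, -20, 0, 0, 0, 85], [0, 0, -7, 0, 0, 0, 85], [0, 0, 0, 0, 0, 0, 85]]}}

```text
clock: 3.3
position: [0.4668, 0.0264, 0.0603]
tool_rot: [-0.587, 1.57, 2.657]
force: [-0.3, -0.4, 0.3]
grip_width: 0.0849
```

```bash
python3 -c "
from h import *
save('side','s2.png',(230,150,380,270),5);tcp();print(proj('side',[[.467,.026,.036]])*1, proj('top',[[.467,.026,.036]]))"
```

```text
t 3.35 p [467.   26.3  60.6] xax [ 3.e-04  3.e-04 -1.e+00] jaw yaw -84.16 F [0.4 0.1 0.8] w 85.1 q [-0.56  0.59  0.5   2.14 -0.56  0.54 -1.11]
[[290.84467914 212.83411156]] [[304.13396781 225.03199483]]
```

View pics/s2.png

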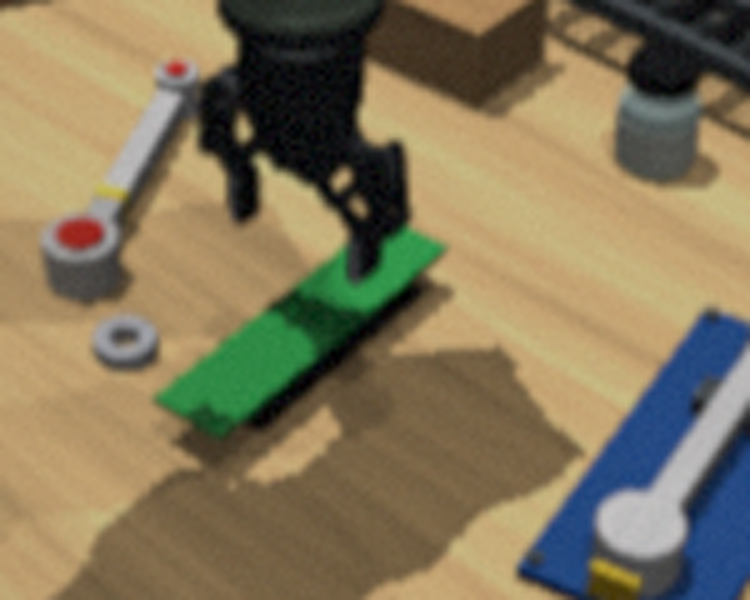

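The open fingers straddle the sheet, with tips at about (240,210) and (360,275), so I'll descend and grip.

Request:
{"method": "play_rows", "body": {"deltas": [[0, 0, -15, 0, 0, 0, 85], [0, 0, -15, 0, 0, 0, 85], [0, 0, -12, 0, 0, 0, 85], [0, 0, -7, 0, 0, 0, 85], [0, 0, 0, 0, 0, 0, 85]]}}

```text
clock: 3.98
position: [0.4666, 0.0258, 0.0107]
tool_rot: [0.128, 1.57, -2.912]
force: [0.3, 0.1, -0.8]
grip_width: 0.0851
```

Request:
{"method": "play_rows", "body": {"deltas": [[0, 0, 0, 0, 0, 0, 46], [0, 0, 0, 0, 0, 0, 46], [0, 0, 0, 0, 0, 0, 46], [0, 0, 0, 0, 0, 0, 46], [0, 0, 0, 0, 0, 0, 46], [0, 0, 0, 0, 0, 0, 46]], "grip_force": 40}}

```text
clock: 4.72
position: [0.4672, 0.0261, 0.0119]
tool_rot: [-2.746, 1.57, 0.497]
force: [-2.7, 0.6, 14.8]
grip_width: 0.0505
```

Request:
{"method": "play_rows", "body": {"deltas": [[0, 0, 10, 0, 0, 0, 46], [0, 0, 20, 0, 0, 0, 46], [0, 0, 30, 0, 0, 0, 46], [0, 0, 30, 0, 0, 0, 46], [0, 0, 0, 0, 0, 0, 46], [0, 0, 0, 0, 0, 0, 46]]}}

```text
clock: 5.48
position: [0.4668, 0.0263, 0.1012]
tool_rot: [-2.042, 1.57, 1.201]
force: [0.4, -0.7, -0.1]
grip_width: 0.0456
```

```bash
python3 -c "
from h import *
save('side','s3.png',(230,120,380,240),5);tcp()"
```

```text
t 5.525 p [466.6  26.2 100.9] xax [-5.e-04  0.e+00 -1.e+00] jaw yaw -84.18 F [ 0.3 -0.1 -0.4] w 45.7 q [-0.62  0.52  0.59  2.12 -0.49  0.63 -1.16]
```

View pics/s3.png

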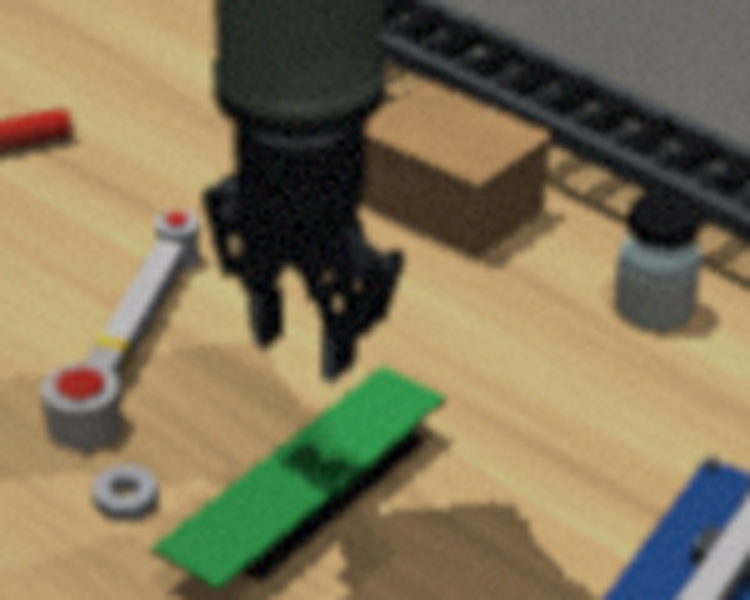

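The grip missed: the sheet is still on its rest at about (300,475), apparently not moved, and the fingers are empty. I'll check the true tip height against the calibration.

Run:
```python
from h import *
save('top','t3.png',(265,165,355,265),6)
o=telemetry.observe();p=o['position'];R=Ro.from_euler('xyz',o['tool_rot']).as_matrix();y=R[:,1]
for b in (0,.01,.02,.03):
  for s in(-1,1): 
    print(b,s,((proj('side',p+[0,0,b]+s*y*.023)-[230,120])*5).round(0), ((proj('top',p+[0,0,b]+s*y*.023)-[265,165])*6).round(0))
im=vision.grab_frame('side');hsv=cv2.cvtColor(im,cv2.COLOR_RGB2HSV)
m=cv2.inRange(hsv,(50,100,40),(80,255,255));m[:180]=0;m[:,350:]=0
q=np.argwhere(m>0)[:,::-1].astype(np.float32);print(cv2.minAreaRect(q), q.mean(0))
```

```text
0 -1 [[274. 370.]] [[181. 355.]]
0 1 [[332. 400.]] [[277. 344.]]
0.01 -1 [[274. 358.]] [[180. 353.]]
0.01 1 [[332. 387.]] [[277. 342.]]
0.02 -1 [[274. 345.]] [[179. 351.]]
0.02 1 [[332. 374.]] [[276. 340.]]
0.03 -1 [[273. 332.]] [[177. 349.]]
0.03 1 [[332. 361.]] [[276. 338.]]
((289.9575500488281, 215.21530151367188), (14.948143005371094, 62.55369567871094), 51.76617431640625) [289.27658 215.31323]
```

View pics/t3.png

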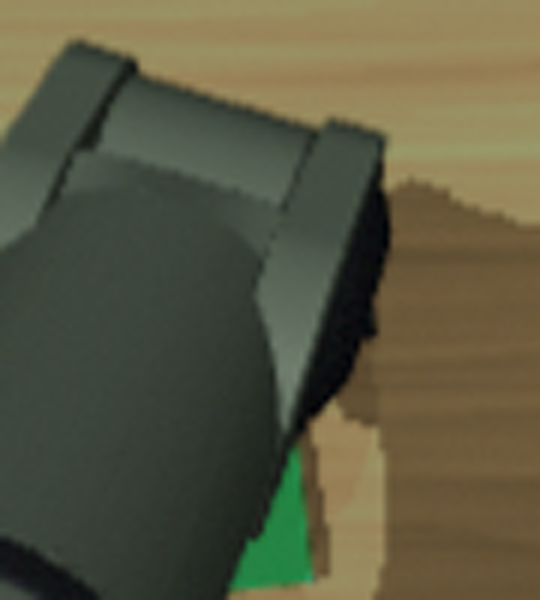

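The fingertips sit about 15–20 mm behind the TCP at this opening, so the pads caught only the sheet's top edge. I'll regrip about 9 mm lower, with the jaws pre-closed to 68 mm.

Request:
{"method": "play_rows", "body": {"deltas": [[0, 0, 0, 0, 0, 0, 70], [0, 0, 0, 0, 0, 0, 70], [0, 0, 0, 0, 0, 0, 70], [0, 0, 0, 0, 0, 0, 70], [0, 0, 0, 0, 0, 0, 70], [0, 0, -20, 0, 0, 0, 70], [0, 0, -25, 0, 0, 0, 70], [0, 0, -20, 0, 0, 0, 70]]}}

```text
clock: 6.62
position: [0.4668, 0.0261, 0.0354]
tool_rot: [0.076, 1.571, -2.965]
force: [-0.4, 0.1, -1.1]
grip_width: 0.0702
```

Request:
{"method": "play_rows", "body": {"deltas": [[0, 0, -15, 0, 0, 0, 70], [0, 0, -10, 0, 0, 0, 70], [0, 0, -9, 0, 0, 0, 70], [0, 0, 0, 0, 0, 0, 70]]}}

```text
clock: 7.12
position: [0.4668, 0.026, 0.0019]
tool_rot: [-0.141, 1.57, 3.101]
force: [-0.3, -0.8, -1.0]
grip_width: 0.0697
```

Request:
{"method": "play_rows", "body": {"deltas": [[0, 0, 0, 0, 0, 0, 48], [0, 0, 0, 0, 0, 0, 48], [0, 0, 0, 0, 0, 0, 48], [0, 0, 0, 0, 0, 0, 48], [0, 0, 0, 0, 0, 0, 48], [0, 0, 0, 0, 0, 0, 48]], "grip_force": 40}}

```text
clock: 7.88
position: [0.4671, 0.0261, 0.0028]
tool_rot: [-2.885, 1.57, 0.357]
force: [-0.4, -1.5, 6.7]
grip_width: 0.053
```

Request:
{"method": "play_rows", "body": {"deltas": [[0, 0, 0, 0, 0, 0, 48], [0, 0, 3, 0, 0, 0, 48], [0, 0, 5, 0, 0, 0, 48], [0, 0, 8, 0, 0, 0, 48], [0, 0, 0, 0, 0, 0, 48]]}}

```text
clock: 8.5
position: [0.4672, 0.0262, 0.0189]
tool_rot: [-3.057, 1.57, 0.186]
force: [0.5, 0.3, -2.2]
grip_width: 0.0526
```

```bash
python3 -c "
from h import *
save('side','s4.png',(230,150,350,240),5);tcp()"
```

```text
t 8.55 p [467.1  26.2  18.5] xax [ 7.e-04  2.e-04 -1.e+00] jaw yaw -84.19 F [ 1.1 -0.3 -1. ] w 53.0 q [-0.5   0.66  0.42  2.16 -0.63  0.44 -1.04]
```

View pics/s4.png

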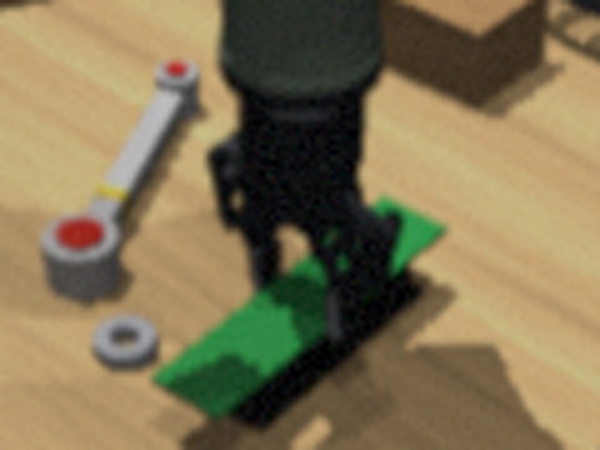

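The sheet is held and has lifted off the rest, level. Carrying it over the nest.

Request:
{"method": "play_rows", "body": {"deltas": [[0, 0, 10, 0, 0, 0, 48], [0, 0, 20, 0, 0, 0, 48], [5, -12, 20, 0, 0, 0.4, 48], [8, -20, 16, 0, 0, 0.6, 48], [10, -25, 0, 0, 0, 0.8, 48], [10, -25, 0, 0, 0, 0.8, 48], [10, -25, 0, 0, 0, 0.8, 48], [10, -25, 0, 0, 0, 0.8, 48]]}}

```text
clock: 9.55
position: [0.52, -0.1069, 0.0846]
tool_rot: [0.256, 1.571, -2.711]
force: [0.5, 0.7, -0.5]
grip_width: 0.0526
```

Request:
{"method": "play_rows", "body": {"deltas": [[10, -25, 0, 0, 0, 0.8, 48], [10, -25, 0, 0, 0, 0.8, 48], [10, -25, 0, 0, 0, 0.8, 48], [8, -20, 0, 0, 0, 0.6, 48], [5, -14, 0, 0, 0, 0.6, 48], [2, -6, 0, 0, 0, 0.2, 48], [0, 0, 0, 0, 0, 0, 48], [0, 0, 0, 0, 0, 0, 48]]}}

```text
clock: 10.55
position: [0.5648, -0.2202, 0.0842]
tool_rot: [-1.414, 1.57, 1.969]
force: [0.0, -0.7, -0.5]
grip_width: 0.0525
```

Request:
{"method": "play_rows", "body": {"deltas": [[0, 0, -15, 0, 0, 0.2, 48], [0, 0, -20, 0, 0, 0, 48], [0, 0, -10, 0, 0, 0, 48], [0, 0, -4, 0, 0, 0, 48], [0, 0, 0, 0, 0, 0, 48]]}}

```text
clock: 11.18
position: [0.5648, -0.2211, 0.035]
tool_rot: [0.019, 1.571, -2.879]
force: [-0.2, -0.4, -1.0]
grip_width: 0.0528
```

Run:
```python
from h import *
tcp();save('side','s5.png',(310,160,430,260),6)
a=np.radians(13.15);c=np.array([.565,-.221]);u=np.array([np.cos(a),np.sin(a)]);v=np.array([-u[1],u[0]])
z=telemetry.observe()['position'][2]+.033
P=[[*(c+sx*.115*u+sy*.027*v),z] for sx in(-1,1) for sy in(-1,1)]
print('expected sheet corners in crop (top face)',((proj('side',P)-[310,160])*6).round(0).tolist())
im=vision.grab_frame('top');hsv=cv2.cvtColor(im,cv2.COLOR_RGB2HSV)
m=cv2.inRange(hsv,(50,100,40),(80,255,255));m[:150]=0
cv2.imwrite('pics/t4.png',cv2.resize(im[140:260,330:440,::-1],None,fx=5,fy=5,interpolation=cv2.INTER_CUBIC))
print('top exp',((proj('top',P)-[330,140])*5).round(0).tolist())
```

```text
t 11.175 p [ 564.8 -221.1   35. ] xax [-3.e-04 -1.e-04 -1.e+00] jaw yaw -76.01 F [-0.2 -0.4 -1. ] w 52.8 q [-0.02  0.78  0.44  1.79 -0.49  0.69 -0.62]
expected sheet corners in crop (top face) [[332.0, 572.0], [227.0, 529.0], [515.0, 295.0], [420.0, 260.0]]
top exp [[377.0, 429.0], [288.0, 451.0], [275.0, 61.0], [189.0, 82.0]]
```

View pics/s5.png

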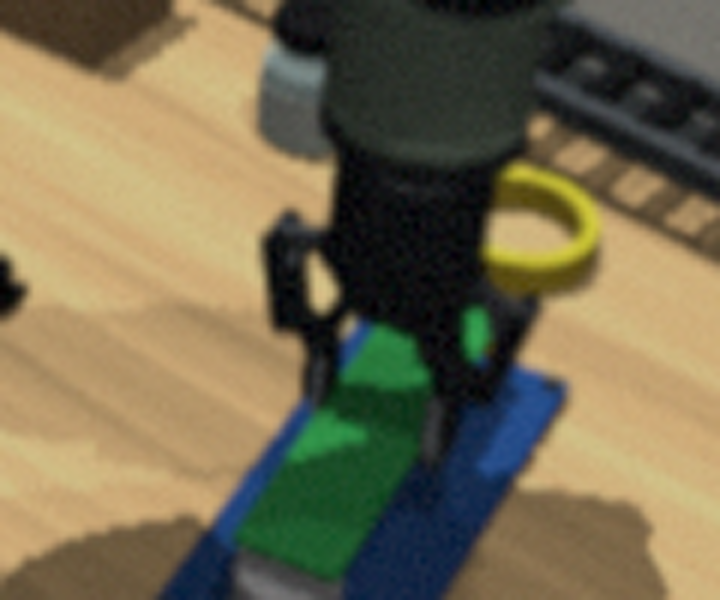

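The sheet is over the nest and in line, with its near corners at (335,575) and (238,537). I'll trim the yaw and lower until it touches.

Request:
{"method": "play_rows", "body": {"deltas": [[0, 0, -5, 0, 0, -0.8, 48], [0, 0, -3, 0, 0, 0, 48], [0, 0, -3, 0, 0, 0, 48], [0, 0, -1.5, 0, 0, 0, 48], [0, 0, 0, 0, 0, 0, 48]]}}

```text
clock: 11.9
position: [0.5648, -0.221, 0.0226]
tool_rot: [-0.766, 1.571, 2.606]
force: [0.2, -0.2, -0.3]
grip_width: 0.0527
```

Run:
```python
from h import *
tcp()
im=vision.grab_frame('top');hsv=cv2.cvtColor(im,cv2.COLOR_RGB2HSV)
m=cv2.inRange(hsv,(50,80,25),(85,255,255));m[:140]=0;m[:,:340]=0;m[:,420:]=0
q=np.argwhere(m>0)[:,::-1];print(len(q))
if len(q)>20:
    W=unproj('top',q,.054)[:,:2]; a=np.radians(13.15);u=np.array([np.cos(a),np.sin(a)]);v=np.array([-u[1],u[0]])
    d=(W-[.565,-.221])*1e3; s=d@u;t=d@v; print('u',s.min(),s.max(),'v',t.min(),t.max())
    for lo in range(-120,120,20):
        k=(s>=lo)&(s<lo+20)
        if k.sum()>3:print(lo,k.sum(),t[k].min().round(1),t[k].max().round(1))
```

```text
t 11.9 p [ 564.8 -221.    22.6] xax [-1.e-04  1.e-04 -1.e+00] jaw yaw -76.8 F [ 0.2 -0.2 -0.3] w 52.7 q [-0.01  0.8   0.43  1.79 -0.51  0.67 -0.63]
158
u 71.45517499584521 117.83873381188806 v -19.27464031744404 28.306628058045423
60 11 8.3 27.7
80 66 -9.2 28.3
100 81 -19.3 28.1
```

Request:
{"method": "play_rows", "body": {"deltas": [[0, 0, -0.8, 0, 0, 0, 48], [0, 0, -0.6, 0, 0, 0, 48], [0, 0, -0.5, 0, 0, 0, 48], [0, 0, 0, 0, 0, 0, 48]]}}

```text
clock: 12.45
position: [0.5649, -0.221, 0.0209]
tool_rot: [-2.42, 1.571, 0.952]
force: [-1.5, 0.1, 2.1]
grip_width: 0.0523
```

Request:
{"method": "play_rows", "body": {"deltas": [[0, 0, -0.5, 0, 0, 0, 48], [0, 0, 0, 0, 0, 0, 56], [0, 0, 0, 0, 0, 0, 62], [0, 0, 0, 0, 0, 0, 74], [0, 0, 0, 0, 0, 0, 74], [0, 0, 0, 0, 0, 0, 74], [0, 0, 15, 0, 0, 0, 74], [0, 0, 30, 0, 0, 0, 74]]}}

```text
clock: 13.45
position: [0.5643, -0.2209, 0.0659]
tool_rot: [-0.424, 1.569, 2.948]
force: [0.4, 0.2, 0.7]
grip_width: 0.0736
```

Request:
{"method": "play_rows", "body": {"deltas": [[0, 0, 40, 0, 0, 0, 74], [0, 20, 40, 0, 0, 0, 74], [-10, 50, 10, 0, 0, 0, 74], [-10, 50, 0, 0, 0, 0, 74], [-10, 50, 0, 0, 0, 0, 74], [-10, 50, 0, 0, 0, 0, 74], [-10, 40, 0, 0, 0, 0, 74], [0, 0, 0, 0, 0, 0, 74]]}}

```text
clock: 14.45
position: [0.5144, 0.0421, 0.156]
tool_rot: [-1.884, 1.569, 1.493]
force: [-0.0, -0.5, -0.5]
grip_width: 0.0741
```

```bash
cat > chk.py <<'E'
from h import *
tcp()
im=vision.grab_frame('top');hsv=cv2.cvtColor(im,cv2.COLOR_RGB2HSV)
m=cv2.inRange(hsv,(50,80,25),(85,255,255));m[:140]=0;m[:,:340]=0;m[:,440:]=0
q=np.argwhere(m>0)[:,::-1].astype(np.float32);r=cv2.minAreaRect(q);w=unproj('top',cv2.boxPoints(r),.054)[:,:2]*1e3
print(r,'sheet ctr',w.mean(0),'cent',unproj('top',q.mean(0),.054)*1e3,[np.degrees(np.arctan2(*(w[i]-w[i-1])[::-1])).round(2) for i in range(4)])
b=cv2.inRange(hsv,(100,120,40),(125,255,255));b[:,:340]=0;b[:,440:]=0
b[:140]=0;b[260:]=0
q=np.argwhere(b>0)[:,::-1].astype(np.float32);w=unproj('top',cv2.boxPoints(cv2.minAreaRect(q)),.012)[:,:2]*1e3
print('plate',w.mean(0),[np.degrees(np.arctan2(*(w[i]-w[i-1])[::-1])).round(2) for i in range(4)])
cv2.imwrite('pics/t5.png',cv2.resize(im[140:260,330:440,::-1],None,fx=5,fy=5,interpolation=cv2.INTER_CUBIC))
E
python3 chk.py
```

```text
t 14.45 p [514.4  42.1 156. ] xax [ 1.0e-04  1.4e-03 -1.0e+00] jaw yaw -76.55 F [-0.  -0.5 -0.5] w 74.1 q [-0.63  0.49  0.59  1.96 -0.38  0.8  -1.16]
((375.5074768066406, 271.6587829589844), (43.629356384277344, 235.44696044921875), 6.753573894500732) sheet ctr [ 340.64874824 -185.92279773] cent [[ 563.72824177 -219.81724513   54.        ]] [np.float64(83.0), np.float64(-8.1), np.float64(-97.47), np.float64(170.99)]
plate [ 564.43613945 -220.49152477] [np.float64(13.51), np.float64(-75.03), np.float64(-167.29), np.float64(104.43)]
```

View pics/t5.png

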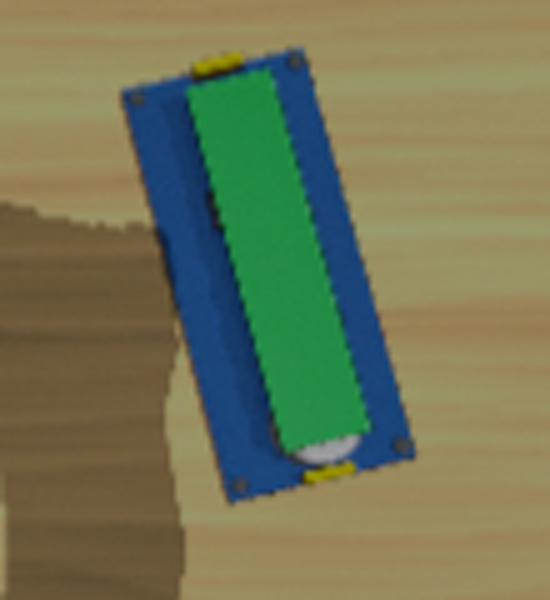

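The sheet lies flat on boss and eye, with corners (187,94), (272,70), (371,430) and (282,455). I'll get exact numbers.

```bash
sed -i 's/m\[:,440:\]=0$/m[:,440:]=0;m[245:]=0/' chk.py; python3 chk.py
python3 - <<'E'
from h import *
w=unproj('top',(np.array([[187,94],[272,70],[371,430],[282,455]])+.5)/5-.5+[330,140],.054)*1e3
print(w.mean(0),ang(w[3],w[0]),ang(w[2],w[1]))
im=vision.grab_frame('top');hsv=cv2.cvtColor(im,cv2.COLOR_RGB2HSV)
m=cv2.inRange(hsv,(0,150,80),(6,255,255))|cv2.inRange(hsv,(174,150,80),(180,255,255)); m[:,:205]=0;m[:,300:]=0;m[:170]=0
n,l,s,c=cv2.connectedComponentsWithStats(m);print(s[:,4],c)
E
```

```text
t 14.5 p [514.8  40.1 156.1] xax [ 7.e-04  6.e-04 -1.e+00] jaw yaw -76.67 F [ 0.9 -0.5 -0.5] w 73.7 q [-0.63  0.49  0.59  1.96 -0.38  0.8  -1.16]
((385.0142822265625, 191.47476196289062), (75.85398864746094, 18.43545150756836), 74.53878784179688) sheet ctr [ 566.4441517  -219.31929309] cent [[ 564.0950176  -219.92774635   54.        ]] [np.float64(13.58), np.float64(-74.71), np.float64(-166.8), np.float64(104.81)]
plate [ 564.43613945 -220.49152477] [np.float64(13.51), np.float64(-75.03), np.float64(-167.29), np.float64(104.43)]
[ 564.62948293 -219.84162972   54.        ] 12.863997852423987 13.114661445767949
[255981     19] [[319.50753376 199.5011661 ]
 [218.         183.78947368]]
```

The sheet is within about 1 mm and well under 1° of the nest. Now to the loose casting's balance point at (473.3, 221.0), with the jaw at −60.65°.

Request:
{"method": "play_rows", "body": {"deltas": [[-4, 18, 0, 0, 0, 2, 50], [-6, 26, 0, 0, 0, 2, 50], [-6, 26, -5, 0, 0, 2, 50], [-6, 26, -10, 0, 0, 2, 50], [-6, 26, -15, 0, 0, 2, 50], [-6, 26, -15, 0, 0, 2, 50], [-5, 22, -10, 0, 0, 2, 50], [-2.5, 11, 0, 0, 0, 2, 50]]}}

```text
clock: 15.6
position: [0.4726, 0.2212, 0.0994]
tool_rot: [0.131, 1.569, -2.497]
force: [-0.1, 0.0, 0.9]
grip_width: 0.05
```

Request:
{"method": "play_rows", "body": {"deltas": [[0, 0, -15, 0, 0, 0, 50], [0, 0, -20, 0, 0, 0, 50], [0, 0, -10, 0, 0, 0, 50], [0, 0, 0, 0, 0, 0, 50]]}}

```text
clock: 16.1
position: [0.4733, 0.2192, 0.0548]
tool_rot: [0.275, 1.57, -2.358]
force: [0.2, -0.7, 0.0]
grip_width: 0.0505
```

Run:
```python
from h import *
tcp();save('side','s6.png',(220,140,320,230),6)
print(((proj('side',[[.4733,.221,.028],[.4733,.221,.056]])-[220,140])*6).round())
```

```text
t 16.1 p [473.3 219.2  54.8] xax [-8.e-04 -8.e-04 -1.e+00] jaw yaw -60.87 F [ 0.2 -0.7  0. ] w 50.5 q [-0.84  0.64  0.4   2.01 -0.44  0.58 -1.2 ]
[[193. 285.]
 [190. 246.]]
```

View pics/s6.png

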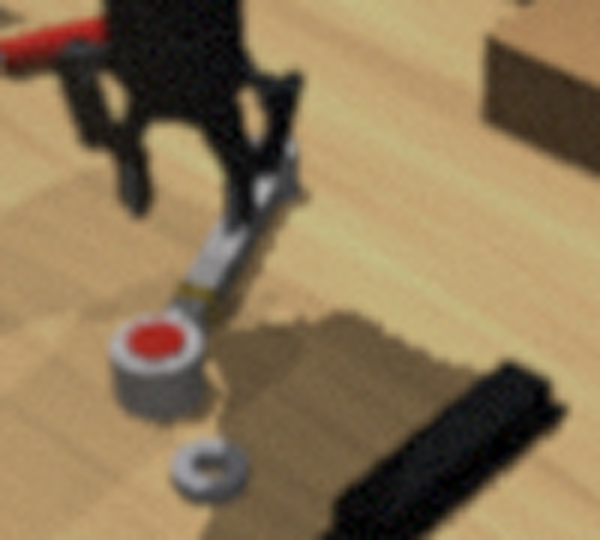

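The fingers straddle the arm, with tips at (135,210) and (238,225) and the band at (195,290) as predicted. Correct y by 1.8 mm and descend.

Request:
{"method": "play_rows", "body": {"deltas": [[0, 1.8, -15, 0, 0, 0.2, 50], [0, 0, -15, 0, 0, 0, 50], [0, 0, -13, 0, 0, 0, 50], [0, 0, -6, 0, 0, 0, 50], [0, 0, -3, 0, 0, 0, 50], [0, 0, 0, 0, 0, 0, 50]]}}

```text
clock: 16.9
position: [0.4734, 0.2218, 0.0033]
tool_rot: [-2.32, 1.571, 1.334]
force: [0.4, 0.9, 0.3]
grip_width: 0.05
```

Request:
{"method": "play_rows", "body": {"deltas": [[0, 0, 0, 0, 0, 0, 30], [0, 0, 0, 0, 0, 0, 22], [0, 0, 0, 0, 0, 0, 14], [0, 0, 0, 0, 0, 0, 14], [0, 0, 0, 0, 0, 0, 14], [0, 0, 0, 0, 0, 0, 14], [0, 0, 0, 0, 0, 0, 14], [0, 0, 0, 0, 0, 0, 14]], "grip_force": 100}}

```text
clock: 17.9
position: [0.4738, 0.2217, 0.004]
tool_rot: [3.112, 1.57, 0.483]
force: [-1.2, -3.8, 14.7]
grip_width: 0.0158
```

```bash
python3 -c "
from h import *
tcp()"
```

```text
t 17.9 p [473.8 221.7   4. ] xax [ 7.e-04  4.e-04 -1.e+00] jaw yaw -60.62 F [-1.2 -3.8 14.7] w 15.8 q [-0.79  0.72  0.33  2.02 -0.49  0.48 -1.15]
```

Request:
{"method": "play_rows", "body": {"deltas": [[0, 0, 0, 0, 0, 0, 14], [0, 0, 0, 0, 0, 0, 14]]}}

```text
clock: 18.15
position: [0.4738, 0.2217, 0.004]
tool_rot: [-3.138, 1.57, 0.516]
force: [-1.5, -2.2, 14.9]
grip_width: 0.0163
```

Request:
{"method": "play_rows", "body": {"deltas": [[0, 0, 2, 0, 0, 0, 14], [0, 0, 2, 0, 0, 0, 14], [0, 0, 3, 0, 0, 0, 14], [0, 0, 0, 0, 0, 0, 14]]}}

```text
clock: 18.65
position: [0.4734, 0.2219, 0.0105]
tool_rot: [-3.055, 1.571, 0.6]
force: [-0.1, -0.8, -4.5]
grip_width: 0.0156
```

```bash
python3 -c "
from h import *
tcp();o=telemetry.observe();print(o['moment']);save('side','s7.png',(220,140,320,230),6)"
```

```text
t 18.65 p [473.4 221.9  10.5] xax [ 2.e-04  1.e-04 -1.e+00] jaw yaw -60.6 F [-0.1 -0.8 -4.5] w 15.6 q [-0.8   0.71  0.34  2.02 -0.48  0.49 -1.16]
[-0.01607369 -0.03606406  0.00578457]
```

View pics/s7.png

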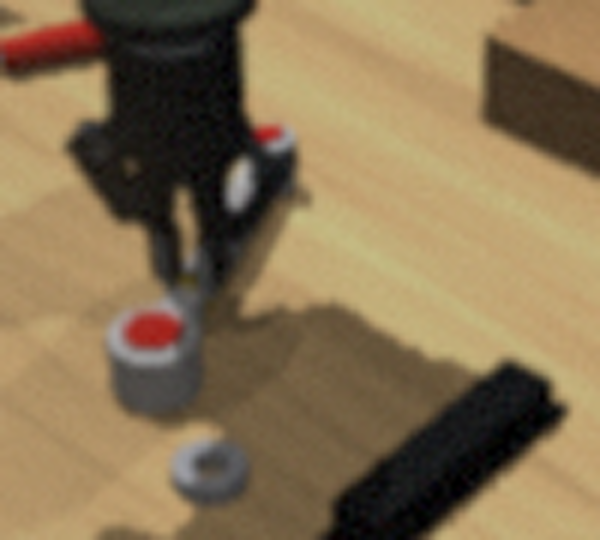

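Held: the force is −4.5 N (the casting's weight) with almost no moment, and boss and eye are off the bench. Lift and carry.

Request:
{"method": "play_rows", "body": {"deltas": [[0, 0, 8, 0, 0, 0, 14], [0, 0, 14, 0, 0, 0, 14], [0, 0, 18, 0, 0, 0, 14], [0, 0, 20, 0, 0, 0, 14], [0, 0, 20, 0, 0, 0, 14], [0, 0, 16, 0, 0, 0, 14], [0, 0, 10, 0, 0, 0, 14], [0, 0, 2, 0, 0, 0, 14]]}}

```text
clock: 19.7
position: [0.4735, 0.222, 0.1189]
tool_rot: [-2.882, 1.57, 0.773]
force: [0.2, 0.2, -5.6]
grip_width: 0.0153
```

Request:
{"method": "play_rows", "body": {"deltas": [[1, -8, 0, 0, 0, -0.3, 14], [2, -16, 0, 0, 0, -0.6, 14], [3, -24, 0, 0, 0, -0.9, 14], [3, -28, 0, 0, 0, -1, 14], [3, -28, 0, 0, 0, -1, 14], [3, -28, 0, 0, 0, -1, 14], [3, -28, 0, 0, 0, -1, 14], [3, -28, 0, 0, 0, -1, 14]]}}

```text
clock: 20.7
position: [0.494, 0.0315, 0.118]
tool_rot: [0.254, 1.57, -2.495]
force: [0.2, 0.4, -5.5]
grip_width: 0.0158
```

Request:
{"method": "play_rows", "body": {"deltas": [[3, -28, 0, 0, 0, -1, 14], [3, -28, 0, 0, 0, -1, 14], [3, -28, 0, 0, 0, -1, 14], [3, -28, 0, 0, 0, -1, 14], [3, -28, 0, 0, 0, -1, 14], [3, -28, 0, 0, 0, -1, 14], [3, -28, 0, 0, 0, -1, 14], [3, -24, 0, 0, 0, -0.9, 14]]}}

```text
clock: 21.7
position: [0.5173, -0.1885, 0.1179]
tool_rot: [0.023, 1.57, -2.864]
force: [0.2, 0.3, -4.9]
grip_width: 0.0156
```

Request:
{"method": "play_rows", "body": {"deltas": [[3, -22, 0, 0, 0, -0.8, 14], [2, -14, 0, 0, 0, -0.6, 14], [1, -8, 0, 0, 0, -0.5, 14], [1, -4, -2, 0, 0, -0.4, 14], [0, 0, -4, 0, 0, 0, 14], [0, 0, -3, 0, 0, 0, 14], [0, 0, -1, 0, 0, 0, 14], [0, 0, 0, 0, 0, 0, 14]]}}

```text
clock: 22.7
position: [0.5254, -0.2339, 0.1082]
tool_rot: [-1.308, 1.571, 2.05]
force: [-0.3, -0.8, -4.7]
grip_width: 0.0159
```

```bash
python3 -c "
from h import *
tcp();o=telemetry.observe();print(o['moment'])"
```

```text
t 22.7 p [ 525.4 -233.9  108.2] xax [-1.e-04  1.e-04 -1.e+00] jaw yaw -77.58 F [-0.3 -0.8 -4.7] w 15.9 q [-0.04  0.64  0.51  1.84 -0.43  0.77 -0.65]
[-0.07113557 -0.05030263 -0.01376562]
```

Request:
{"method": "play_rows", "body": {"deltas": [[0.2, 2.2, 0, 0, 0, 0.4, 14], [0, 2.1, 0, 0, 0, 0.4, 14], [0, 0, 0, 0, 0, 0, 14], [0, 0, 0, 0, 0, 0, 14]]}}

```text
clock: 23.2
position: [0.5256, -0.2299, 0.1083]
tool_rot: [2.715, 1.571, -0.197]
force: [-0.7, -0.2, -5.3]
grip_width: 0.016
```

```bash
cat > fin.py <<'E'
from h import *
tcp()
u=np.array([.9738,.2275]);b=np.array([.5247,-.2298])
E=np.array([[*(b-.059*u),.143],[*(b+.141*u),.143]])
for n in('top','side'):
    im=vision.grab_frame(n);hsv=cv2.cvtColor(im,cv2.COLOR_RGB2HSV)
    m=cv2.inRange(hsv,(0,130,50),(8,255,255))|cv2.inRange(hsv,(172,130,50),(180,255,255))
    e=proj(n,E);nn,l,s,c=cv2.connectedComponentsWithStats(m)
    print(n,'exp',e.round(1).tolist())
    for i in range(1,nn):
        if s[i,4]>4 and np.min(np.linalg.norm(e-c[i],axis=1))<25: print('  seen',s[i].tolist(),c[i].round(2),(unproj(n,c[i],.143)*1e3).round(1))
save('side','s8.png',(310,110,430,260),4)
E
python3 fin.py
```

```text
t 23.2 p [ 525.6 -229.9  108.3] xax [ 1.e-04 -0.e+00 -1.e+00] jaw yaw -76.8 F [-0.7 -0.2 -5.3] w 16.0 q [-0.04  0.63  0.51  1.85 -0.43  0.77 -0.64]
top exp [[400.3, 220.7], [381.5, 152.2]]
  seen [379, 150, 6, 6, 26] [381.35 152.35] [[ 661.6 -197.2  143. ]]
side exp [[361.2, 228.9], [389.1, 190.0]]
  seen [388, 189, 3, 4, 10] [388.9 190.8] [[ 658.2 -199.5  143. ]]
  seen [356, 226, 11, 8, 70] [360.83 229.76] [[ 464.  -244.7  143. ]]
```

View pics/s8.png

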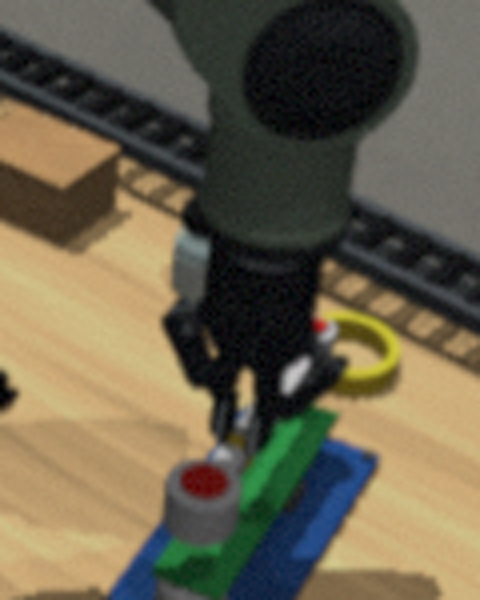

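The boss is over the boss and the eye over the eye. Both plugs are within 1 px of prediction in the side view, so the casting is level. The sheet is in place below it. Handing in.

Request:
{"method": "play_rows", "body": {"deltas": [[0, 0, 0, 0, 0, 0, 14], [0, 0, 0, 0, 0, 0, 14], [0, 0, 0, 0, 0, 0, 14], [0, 0, 0, 0, 0, 0, 14]]}}

```text
clock: 23.85
position: [0.5256, -0.2299, 0.1083]
tool_rot: [1.737, 1.571, -1.174]
force: [-0.5, -0.2, -4.0]
grip_width: 0.0157
```

```bash
python3 -c "
from h import *
tcp();print(telemetry.observe()['qd'].round(3));print(workorder.job_done())"
```

```text
t 23.85 p [ 525.6 -229.9  108.3] xax [ 0. -0. -1.] jaw yaw -76.8 F [-0.5 -0.2 -4. ] w 15.7 q [-0.04  0.63  0.51  1.85 -0.43  0.77 -0.64]
[ 0.     0.001 -0.     0.002  0.     0.     0.001]
the job is handed in; nothing more can be done
None
```

I laid the green sheet on the first casting and let go of it. I then lifted the loose casting by its yellow band and handed in at 23.85 s, still holding it over the nest, boss above boss. The job reports no verdict.

- **Sheet:** the top view after release put its centre about 1 mm from the nest seat, in line to within about 0.5°. I did not re-measure it at the end, but it looked in place in the last picture.
- **Casting:** the arm was still, and the force reading matched the casting's weight. In the side view both red plugs were within 1 px of where they should be, each lower by about the same amount, so it is level. The top view agreed for the small eye; the big boss was not detected there.
- **Clearance:** by the arm's position it is about 5 cm above the sheet. The side view suggests it could be 2–3 mm less, which is near the calibration limit.

**First grip missed:** my first try at the sheet closed too high and slid off the top edge. The sheet stayed on its rest, moved about 1 mm at most, and the second grip about 9 mm lower held.

**Disagreement:** the gripper read about 16 mm on the 20 mm wide arm at 100 N. I took this as give in the fingers, because the casting lifted level with almost no moment.

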